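Load the signing turntable and hold its index plunger out

TASK

Gently pick up the small white helmet (its shell is thin: squeeze it with no more than about 40 N) and set it gently fully down over the black head form of the signing turntable, face guard pointing straight away from the red index plunger, then let go of it. Then pull the red plunger knob up to the end of its travel, so that its pin is clear of the hole in the disc, and finish while still holding it there, so that the signer can turn the table. Do not turn the disc yourself, and leave the other things on the table where they are.

Things in the scene. Friction and masses are not known exactly. Their poses are not given: they have to be found in the camera images.
- helmet_white_center (a point): Centre of the loose white souvenir helmet (blue face guard, red stripe; about 90 g), half-way up. x to its face guard, y to its left, z up. Shell 68 mm long (x +-34, guard to +43), 54 wide (y), 52 high: the rim is 26 mm below this point. Grip it from above across y: its sides are upright and flat from x -18 to +15, from the rim to 31 mm above it. The thin shell cracks above about 40 N.
- helmet_white_face (a point): Face opening of the white helmet: 34 mm ahead of its middle line, 14 mm above its rim; axes as the helmet's. The helmet is hollow, open underneath and in front; the room inside is 46 mm wide, 31 mm high and reaches 29 mm back of its middle. It starts standing upright on the table.
- stand: Turntable's fixed grey base plate, 260 x 200 x 12 mm (x -155 to +105, y +-100). Origin on the table's surface, on the disc's axis; x to the front, straight away from the plunger; z up. The aluminium disc on it has 190 mm diameter, top at 38 mm. At the back an aluminium bracket (x -148 to -66, y +-22, top at 68 mm) carries the index plunger at x = -83, y = 0.
- seat (a point): Centre of the top of the black rubber pad (72 mm diameter) on the disc's axis, 43 mm above the table; x to the stand's front at the start. The black head form rises from it: oval, 44 mm long (x), 34 wide (y), 28 high, rounded on top. The helmet goes over it with 5 to 6 mm of play at the sides and back, its rim resting on the pad: its centre is then 26 mm above this point.
- turntable (a joint): Angle of the disc (rad), 0 at the start, positive anticlockwise from above. The seated plunger pin locks it; with the pin out it turns freely with little drag.
- knob (a point): Centre of the red plunger knob: upright cylinder, 27 mm diameter, 26 mm high, two black bands; 103 mm above the table when seated, rising with the plunger. Below it are a 17 mm sleeve, a nut 23 mm across (top at 75 mm) and the bracket (68 mm). Can be gripped from above at any yaw.
- plunger (a joint): Travel of the index plunger, straight up (m): 0 = pin seated 10 mm deep in the disc's hole, 0.016 = hard stop, fully pulled; the pin clears the hole above 0.010. A spring draws it down with 8 N when seated, 18 N at full travel; it has no catch and springs back if let go.
- helmet_blue_center (a point): Centre of the blue helmet with a white face guard, same size, half-way up (26 mm above its rim). Not to be moved.
- helmet_green_center (a point): Centre of the green helmet with a grey face guard, same size, half-way up. Not to be moved.
- pen_black_center (a point): Middle of a white marker pen with a black cap lying on the table, 137 mm long (along its x), 14 mm thick. Not to be moved.
- pen_cup_center (a point): Centre of a white cup, 76 mm diameter, 95 mm high, with pens standing up to 125 mm in it. Not to be moved.
- tape_roll_center (a point): Centre of a clear tape roll lying flat, 96 mm diameter, 24 mm high. Not to be moved.
Things that resemble listed ones, but are neither listed nor needed, are in the scene too. Of the things like the part that bears helmet_white_center, leave any that is yellow; of the rest the larger one is meant.

How it is judged:
On the way, in this order (a step that is already met when the one before it is completed fails the run):
1. the white helmet is seated on the head form, facing away from the plunger, and let go, with the plunger still in its hole (horizontal distance between helmet_white_center and seat below 0.012 m and z of helmet_white_center in the frame of stand below 0.073 m and angle between helmet_white_center's own z axis and vertical below 0.12 rad and angle between the x axis of helmet_white_center and the x axis of stand, either way round below 0.26 rad and x of helmet_white_face in the frame of stand above 0.015 m and contact force between the fingers and helmet_white below 0.1 N and value of joint plunger below 0.003 m), for 0.2 s.
2. the plunger is pulled fully back (value of joint plunger above 0.0138 m and contact force between the fingers and plunger above 5 N), for 0.3 s.
At the end, for the whole second after the job is handed in: The fingers hold the plunger within 2.2 mm of its stop; the released white helmet sits on the pad over the head form (within 12 mm of centre, under 4 mm high, level), face guard within 15 degrees of straight away from the plunger; the disc is within 0.06 rad of its start (all of step 2 and horizontal distance between helmet_white_center and seat below 0.012 m and z of helmet_white_center in the frame of stand below 0.073 m and angle between helmet_white_center's own z axis and vertical below 0.12 rad and angle between the x axis of helmet_white_center and the x axis of stand, either way round below 0.26 rad and x of helmet_white_face in the frame of stand above 0.015 m and contact force between the fingers and helmet_white below 0.1 N and value of joint turntable between -0.06 and 0.06 rad); the arm keeps its last pose, push and grip.
It fails at once if the white helmet is squeezed too hard (contact force between the fingers and helmet_white above 100 N).
It fails at once if the white helmet is pressed or dropped hard onto the turntable (contact force between helmet_white and stand above 45 N).
It fails at once if the disc is turned (value of joint turntable above 0.06 rad or value of joint turntable below -0.06 rad).
It fails at once if another helmet, the black-capped pen, the cup or the tape roll is moved by more than 30 mm (distance of any of helmet_blue_center, helmet_green_center, pen_black_center, pen_cup_center, tape_roll_center from where it was at the start of the episode above 0.03 m).
It also fails if it takes over 53 s, if anything falls off the work surface, if the arm or the gripper's body presses on something with over 40 N, if the wrist force passes 120 N, or if a joint passes its speed limit or range.

ROBOT

A 6-joint arm with a two-finger parallel gripper is mounted at the origin on the work surface. World frame = base frame: x ahead of the robot, y to its left, z up, the work surface at z = 0. Lengths are in m, angles in rad, forces in N, time in s.
With the tool pointing down it reaches from about 0.425 to 0.95 m from the base axis. Payload 3.5 kg.
Tool frame: the origin (TCP) lies on the centre line of the jaws, within the pads' length; the fingertips stand 14 mm ahead of it and the grasp point (between the pads) lies 5 mm behind it (ctrl.finger_overhang is the distance from the TCP to the fingertips, in m); z points along the fingers, y is the line along which they close (so a half turn about z gives the same grasp; the last joint's range is limited). The gripper opens to 85 mm and grips with 20 to 120 N. Pads are 22 mm wide; open, the fingers measure 114 mm over their backs; the gripper's body (76 mm by 85 mm) begins 54 mm behind the grasp point. The pads swing forward as they close: fully open they stand 13 mm farther back than shut.
Start: joints at [1.182, 0.286, 1.577, -0, 1.279, -0.15], TCP at [0.16, 0.656, 0.245] pointing down, gripper open.
Joint ranges: [-2.77, 2.77], [-0.9, 2.22], [0.21, 2.48], [-1.53, 4.67], [0.24, 2.81], [-2.84, 2.84]. Speed limits (rad/s): [2.79, 2.79, 3.14, 3.14, 3.14, 3.14].

INTERFACE

Orientations are given as a unit quaternion [x, y, z, w].
In Python, from plant import ctrl gives the robot as it stands.
- The arm moves only by the tool send_rows, never from a script. Its argument "moves" is text: rows parted by semicolons, each of 7 numbers parted by spaces: the turn, a rotation vector about the tool's x, y, z in units of 360 degrees (1.0 is 360 degrees), then the shift along the tool's x, y, z in units of 20 cm (1.0 is 20 cm), then the gripper's target within -1 to 1 (fully open at 1, half-way at 0, shut at -1). A call has 1 to 12 rows; each row is the pose to reach, as a shift and turn from the pose commanded when the call began, along the tool's axes at that moment, turning the shorter way round; what a row does not reach only later rows make up. A row lasts 1/8 s, in which the tool goes at most 62.5 mm and 10.7 degrees, less where a joint would pass 70% of its speed; a pose out of reach is approached as far as the arm can. A call with a number of a shift or a turn outside -1 to 1 is refused whole. A call with a gripper value outside its range is refused whole. The fingers move at their own pace and stop on an object; "newtons" is the grip in N (left out, the last holds). Time passes only in rows, so rows that repeat a pose let the fingers close. It gives the time, the measured TCP pose, the force, the opening and the grip force at its end, in the units of the state.
- ctrl.get_state(): the state, without advancing time (a new reading comes with each control period).
- ctrl.read_camera(name): name is "side" or "top" or "wrist"; returns a dict with "image" (480x640x3 uint8, red, green, blue), "fovy" (degrees; the focal length in pixels is half the picture's height over the tangent of half this angle, whatever the lens; pixels are square), "cx", "cy" (the principal point, pixels), "extrinsics" (4x4, takes a point from camera to world coordinates). Camera axes: x right, y up, looking along -z (the intrinsics and any distortion apply to the point x, -y, -z); pixel columns grow to the right and rows downward; lengths in m; the calibration is good to about 2 mm. The wrist camera is an equidistant fisheye: a pixel r from the principal point sees the ray r / f radians off the axis. A picture is of the moment at which its call begins. There is no depth.
- ctrl.sign_off(): hands the job in; it is judged then, once.
The state is a dict: "time": time; "qpos": joint angles; "dq": joint speeds; "joint_efforts": joint torques, N m; "eef_pos": TCP position; "tcp_rot": TCP orientation; "contact_force": force on the tool from outside, world axes, zero at the start; "wrist_torque": the same for the moment, N m; "opening": opening from 0.0 (shut) to 1.0 (fully open); "finger_force": force on a finger pad.
Only numpy, scipy, OpenCV 4.12 (cv2) and the standard library are available. Lean on these libraries where they do the work, as an engineer would, in place of code of your own. Each camera call takes 0.05 s, during which the arm holds its last target. There are 200 camera calls.

## Working session

There is one attempt and no reset: what is moved stays moved. The work goes in short steps, Python scripts to look and compute and a tool call to move; the robot and the scene stay as the last step left them, time stands still between calls to the robot, and variables do not carry over. Pictures are saved under pics/ and viewed, at most 10 in all, crops included, and the job is handed in when it is done.

Besides the shell and the picture viewer there is one more tool, called after "Call:" as name(argument=value, ...) on one line, values as JSON. send_rows: Moves the arm, as the interface text tells. Its arguments: {"type":"object","properties":{"moves":{"type":"string"},"newtons":{"type":"number"}},"required":["moves"]}

```bash
mkdir -p pics; cat > h.py <<'E'
import numpy as np, cv2
from plant import ctrl
from scipy.spatial.transform import Rotation as R
def cam(n,save=None):
    c=ctrl.read_camera(n)
    if save: cv2.imwrite('pics/'+save,c['image'][:,:,::-1])
    return c
def ray(c,u,v,fish=False):
    f=240/np.tan(np.radians(c['fovy'])/2); x=(u-c['cx'])/f; y=(v-c['cy'])/f
    if fish:
        r=np.hypot(x,y); s=np.sin(r)/r if r>1e-9 else 1; d=np.array([x*s,-y*s,-np.cos(r)])
    else: d=np.array([x,-y,-1])
    E=np.array(c['extrinsics']); return E[:3,3],E[:3,:3]@d
def onz(c,u,v,z,fish=False):
    o,d=ray(c,u,v,fish); return o+d*(z-o[2])/d[2]
E
python3 - <<'E'
from h import *
for n in ('top','side','wrist'):
    c=cam(n,n+'0.png'); print(n,c['fovy'],c['cx'],c['cy'],np.round(c['extrinsics'],3).tolist(), [k for k in c])
s=ctrl.get_state(); print(s)
E
```

```text
top 53.110934996047504 310.6090035337095 245.96110665825833 [[0.025, 0.981, -0.193, 0.256], [-1.0, 0.026, 0.005, 0.032], [0.01, 0.193, 0.981, 1.404], [0.0, 0.0, 0.0, 1.0]] ['image', 'fovy', 'cx', 'cy', 'extrinsics']
side 55.19954077248005 318.48914566670743 238.07767114932443 [[0.766, 0.504, -0.398, 0.079], [-0.642, 0.584, -0.496, -0.517], [-0.017, 0.636, 0.772, 0.884], [0.0, 0.0, 0.0, 1.0]] ['image', 'fovy', 'cx', 'cy', 'extrinsics']
wrist 65.70646984690485 314.23154033885055 232.97543990156336 [[0.236, -0.937, -0.256, 0.094], [0.972, 0.227, 0.063, 0.671], [-0.001, -0.264, 0.965, 0.372], [0.0, 0.0, 0.0, 1.0]] ['image', 'fovy', 'cx', 'cy', 'extrinsics']
{'time': 0.15, 'qpos': array([ 1.18200388e+00,  2.87009999e-01,  1.57784517e+00, -6.01934519e-06,
        1.27859313e+00, -1.50025503e-01]), 'dq': array([-0.00031435, -0.00251423, -0.00344398,  0.00027538,  0.0008959 ,
        0.00112146]), 'joint_efforts': array([ 1.00476809e-03, -4.06598783e+01, -2.93142772e+01, -1.17369304e-04,
        3.86778600e-03, -5.49659006e-06]), 'eef_pos': array([0.1594439 , 0.65539879, 0.2442306 ]), 'tcp_rot': array([ 1.19099175e-01,  9.92881929e-01, -8.95121813e-04, -2.44173662e-04]), 'contact_force': array([0.5737903 , 0.73147817, 0.91485915]), 'wrist_torque': array([ 0.05048567, -0.00027652, -0.02167326]), 'finger_force': 0.0, 'opening': 0.9968340019357528}
```

View pics/top0.png

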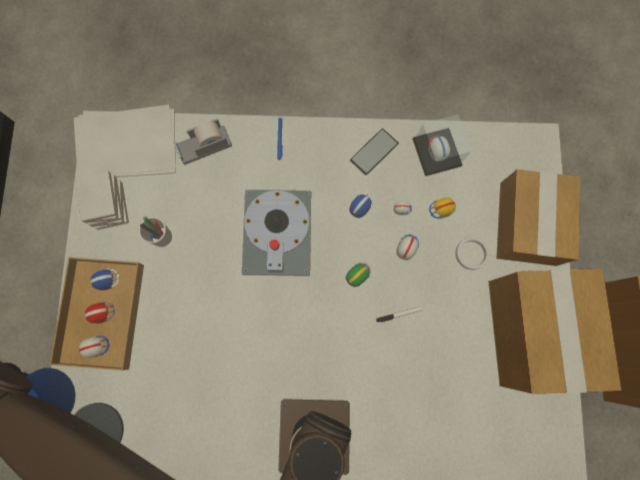

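View pics/side0.png

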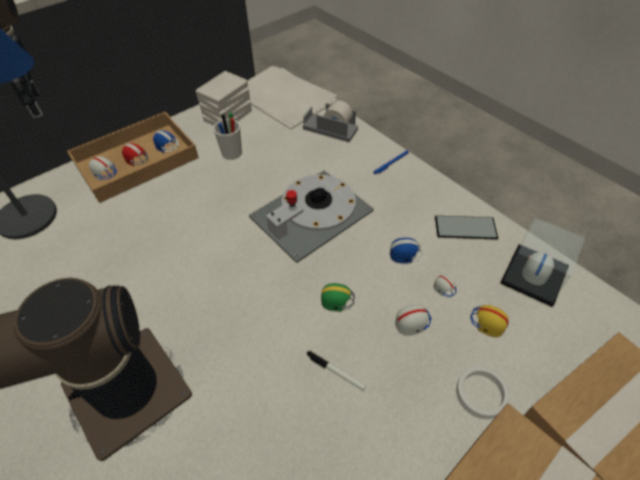

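The top view shows the white, red-striped helmet on the table near (408,246), with a smaller copy at (402,208) and a yellow one at (443,208). The disc centre is near (277,221) and the knob near (275,244). I'll measure these and take close crops.

```bash
python3 - <<'E'
from h import *
c=cam('top'); s=cam('side')
a=cv2.resize(c['image'][222:272,380:440],None,fx=6,fy=6,interpolation=cv2.INTER_CUBIC)
b=cv2.resize(s['image'][290:350,380:450],None,fx=5,fy=5,interpolation=cv2.INTER_CUBIC)
d=cv2.resize(c['image'][180:285,235:320],None,fx=5,fy=5,interpolation=cv2.INTER_CUBIC)
o=np.zeros((600,800,3),np.uint8); o[:300,:360]=a; o[300:600,:350]=b; o[:525,370:795]=d
cv2.imwrite('pics/crop1.png',o[:,:,::-1])
for n,u,v,z in [('helm',408,246,.03),('knob',274.5,244,.11),('disc',277,221,.04),('pen',400,315,.01),('green',358,274,.03),('blue',361,205,.03),('small',402,208,.02),('yellow',443,208,.03)]: print(n,onz(c,u,v,z).round(3))
# hue masks
h=cv2.cvtColor(c['image'],cv2.COLOR_RGB2HSV)
m=((h[...,0]<8)|(h[...,0]>172))&(h[...,1]>110)&(h[...,2]>60)
n,l,st,ce=cv2.connectedComponentsWithStats(m.astype(np.uint8))
for i in range(1,n):
    if st[i,4]>5: print('red',st[i],ce[i].round(1))
# base plate corners by projection check: dark plate at (243..311,190..275)
for u,v in [(245,190),(311,190),(310,275),(242,275)]: print(onz(c,u,v,.012).round(3))
E
```

```text
helm [ 0.534 -0.26   0.03 ]
knob [0.514 0.124 0.11 ]
disc [0.597 0.125 0.04 ]
pen [ 0.335 -0.238  0.01 ]
green [ 0.448 -0.114  0.03 ]
blue [ 0.655 -0.122  0.03 ]
small [ 0.652 -0.246  0.02 ]
yellow [ 0.652 -0.366  0.03 ]
red [436 202  19   7  22] [445.3 204.8]
red [396 205  13   2  16] [401.4 205.6]
red [153 221   7  10  23] [155.7 224.4]
red [403 238  11  19  51] [408.5 247.1]
red [270 240   9   9  68] [273.9 244. ]
red [ 85 303  23  20 285] [ 96.6 313. ]
red [ 80 343  21   8  51] [ 89.9 346.3]
[0.697 0.227 0.012]
[0.703 0.028 0.012]
[0.444 0.024 0.012]
[0.439 0.223 0.012]
```

View pics/crop1.png

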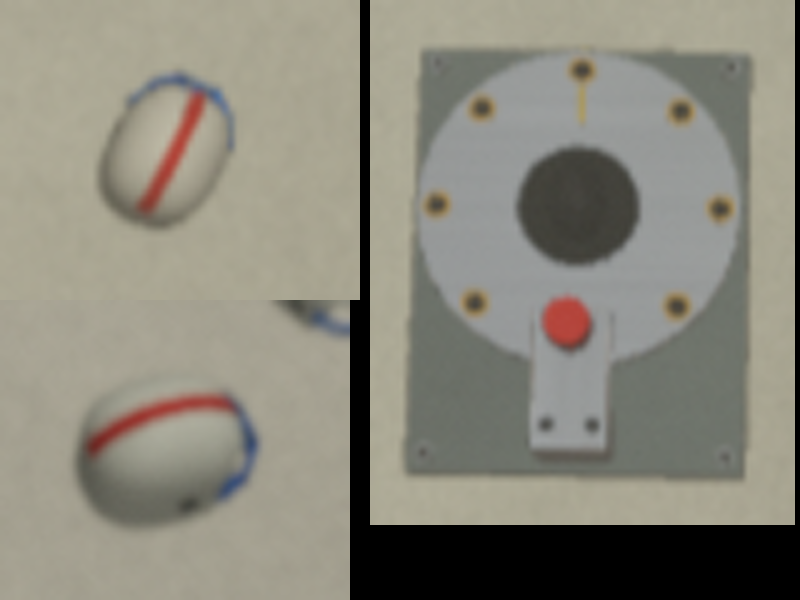

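The crop shows the target helmet upright, with a blue guard and its stripe running from (145,210) to (200,95), which gives a heading of about -25°. The stand is nearly square to the world axes (yaw about 1°), with its plate edges measuring 259 x 199 mm as expected. Setting out.

Call:
send_rows(moves="0 0 0 -1 -1 0 1;0 0 0 -1 -1 0 1;0 0 0 -1 -1 0 1;0 0 0 -1 -1 0 1;0 0 0 -1 -1 0 1;0 0 0 -1 -1 0 1", newtons=25)

```text
time: 1.0
eef_pos: [0.3076, 0.4127, 0.2454]
tcp_rot: [0.121, 0.993, 0.0, 0.0]
contact_force: [0.2, 1.1, 0.1]
opening: 1.005
finger_force: 0.0
```

Call:
send_rows(moves="0 0 0 -1 -1 0 1;0 0 0 -1 -1 0 1;0 0 0 -1 -1 0 1;0 0 0 -1 -1 0 1;0 0 0 -1 -1 0 1;0 0 0 -1 -1 0 1")

```text
time: 1.75
eef_pos: [0.4546, 0.172, 0.2454]
tcp_rot: [0.12, 0.993, 0.0, -0.0]
contact_force: [0.3, 0.2, 0.7]
opening: 1.003
finger_force: 0.0
```

Call:
send_rows(moves="0 0 0.033 -0.2 -1 0 1;0 0 0.033 -0.2 -1 0 1;0 0 0.033 -0.2 -1 0 1;0 0 0.033 -0.2 -1 0 1;0 0 0.033 -0.2 -1 0 1")

```text
time: 2.38
eef_pos: [0.4453, -0.0304, 0.2453]
tcp_rot: [0.221, 0.975, 0.001, -0.0]
contact_force: [0.6, 0.8, 0.1]
opening: 0.997
finger_force: 0.0
```

```bash
cat >> h.py <<'E'
def go(p,head):
    "row taking the TCP to p, tool y at heading+90deg"
    s=ctrl.get_state(); r=R.from_quat(s['tcp_rot']); a=np.radians(head)
    t=R.from_matrix(np.array([[-np.cos(a),-np.sin(a),0],[-np.sin(a),np.cos(a),0],[0,0,-1]]))
    print('t',s['time'],'row',((r.inv()*t).as_rotvec()/2/np.pi).round(4),(r.inv().apply(np.array(p)-s['eef_pos'])/.2).round(3),'q',s['qpos'].round(2),'p',s['eef_pos'].round(4))
E
python3 - <<'E'
from h import *
go([.525,-.26,.16],-25.6)
E
```

```text
t 2.375 row [ 0.0002 -0.0001  0.    ] [-0.855 -0.864  0.425] q [-0.3  -0.24  2.11  0.    1.27 -1.42] p [ 0.4453 -0.0304  0.2453]
```

Call:
send_rows(moves="0 0 0 -0.85 -0.86 0.2 1;0 0 0 -0.85 -0.86 0.2 1;0 0 0 -0.85 -0.86 0.2 1;0 0 0 -0.85 -0.86 0.2 1;0 0 0 -0.85 -0.86 0.2 1;0 0 0 -0.85 -0.86 0.2 1;0 0 0 -0.85 -0.86 0.2 1")

```text
time: 3.25
eef_pos: [0.5248, -0.2574, 0.2057]
tcp_rot: [0.22, 0.976, 0.0, 0.0]
contact_force: [0.3, -0.7, 0.4]
opening: 1.002
finger_force: 0.0
```

```bash
python3 - <<'E'
from h import *
c=cam('wrist','w1.png')
h=cv2.cvtColor(c['image'],cv2.COLOR_RGB2HSV)
m=((h[...,0]<8)|(h[...,0]>172))&(h[...,1]>110)&(h[...,2]>60)
n,l,st,ce=cv2.connectedComponentsWithStats(m.astype(np.uint8))
for i in range(1,n):
    if st[i,4]>60:
        ys,xs=np.where(l==i); P=np.array([onz(c,u,v,.05,True) for u,v in zip(xs,ys)])
        q=P[:,:2]-P[:,:2].mean(0); w,V=np.linalg.eigh(q.T@q); d=V[:,1]*np.sign(V[0,1]); t=q@d
        print(st[i],ce[i].round(),P.mean(0).round(4),np.degrees(np.arctan2(d[1],d[0])).round(1),t.min(),t.max())
go([.534,-.26,.1],-25.6)
E
```

```text
[309 185  10  76 719] [314. 222.] [ 0.5266 -0.2584  0.05  ] -25.1 -0.029752134315170348 0.031199726868508318
[362 318  41  23 199] [384. 333.] [ 0.6442 -0.2452  0.05  ] -88.8 -0.020144098846927052 0.019936024675518447
[270 366  21  23 160] [281. 378.] [ 0.6491 -0.3512  0.05  ] -58.6 -0.01621334831714158 0.015628636822675936
t 3.3 row [0.     0.0001 0.0005] [-0.046  0.01   0.53 ] q [-0.63  0.12  1.84  0.    1.18 -1.76] p [ 0.5247 -0.2578  0.2059]
```

View pics/w1.png

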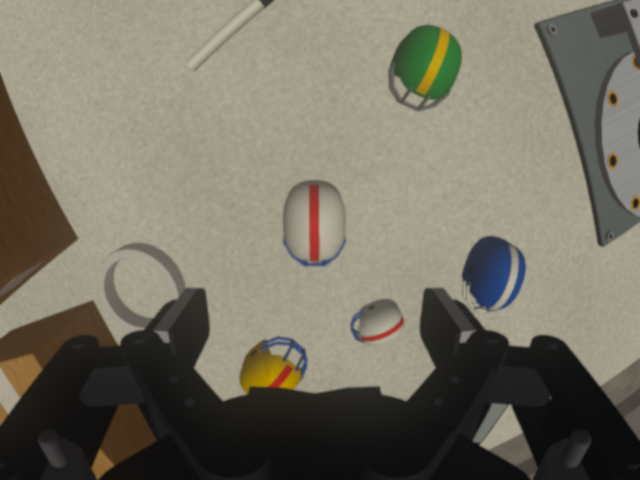

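The wrist view shows the helmet at (314,222), standing between the green one at (427,65), the small one at (378,322) and the yellow one at (273,365). It is aligned with the gripper: heading -25.1° and stripe centre near (0.527,-0.258). I'll work out the fore-aft centre from the silhouette ends.

```bash
python3 - <<'E'
from h import *
c=cam('wrist')
a=np.radians(-25.1); f=np.array([np.cos(a),np.sin(a)]); l=np.array([-f[1],f[0]])
for n,u,v,zs in [('back',314,180,(.0,.02,.03,.04)),('guardtip',314,265,(.01,.02,.03)),('L',346,225,(0.02,.03,)),('Rr',284,225,(0.02,.03,)),('stripefront',314,260,(.03,.035,.04,.045))]:
    for z in zs:
        p=onz(c,u,v,z,True)[:2]; print(n,z,p.round(4),'f,l',(p@f).round(4),(p@l).round(4))
print(np.array(c['extrinsics'])[:3,3])
E
```

```text
back 0.0 [ 0.502  -0.2469] f,l 0.5593 -0.0106
back 0.02 [ 0.4997 -0.2458] f,l 0.5568 -0.0106
back 0.03 [ 0.4986 -0.2453] f,l 0.5556 -0.0106
back 0.04 [ 0.4975 -0.2447] f,l 0.5543 -0.0106
guardtip 0.01 [ 0.5722 -0.2802] f,l 0.637 -0.011
guardtip 0.02 [ 0.5688 -0.2786] f,l 0.6333 -0.011
guardtip 0.03 [ 0.5655 -0.277 ] f,l 0.6296 -0.011
L 0.02 [ 0.5473 -0.2375] f,l 0.5964 0.0171
L 0.03 [ 0.5447 -0.2372] f,l 0.5938 0.0163
Rr 0.02 [ 0.5241 -0.2863] f,l 0.5961 -0.037
Rr 0.03 [ 0.5222 -0.2845] f,l 0.5936 -0.0361
stripefront 0.03 [ 0.5613 -0.275 ] f,l 0.625 -0.0109
stripefront 0.035 [ 0.5597 -0.2743] f,l 0.6232 -0.0109
stripefront 0.04 [ 0.5581 -0.2735] f,l 0.6214 -0.0109
stripefront 0.045 [ 0.5565 -0.2728] f,l 0.6197 -0.0109
[ 0.46390252 -0.22897365  0.33391037]
```

Call:
send_rows(moves="0 0 0 -0.028 0 0.3 1;0 0 0 -0.028 0 0.6 1;0 0 0 -0.028 0 0.8 1;0 0 0 -0.028 0 0.93 1;0 0 0 -0.028 0 0.93 1;0 0 0 -0.028 0 0.93 1")

```text
time: 4.1
eef_pos: [0.5304, -0.2624, 0.021]
tcp_rot: [0.221, 0.975, -0.001, 0.001]
contact_force: [0.2, -0.4, 1.6]
opening: 1.003
finger_force: 0.0
```

Call:
send_rows(moves="0 0 0 0 0 0 0.35;0 0 0 0 0 0 0.35;0 0 0 0 0 0 0.3;0 0 0 0 0 0 0.2;0 0 0 0 0 0 -1;0 0 0 0 0 0 -1;0 0 0 0 0 0 -1", newtons=25)

```text
time: 4.97
eef_pos: [0.53, -0.2625, 0.0202]
tcp_rot: [0.221, 0.975, -0.0, 0.001]
contact_force: [0.3, 2.4, 6.1]
opening: 0.626
finger_force: 27.2
```

Call:
send_rows(moves="0 0 0 0 0 -0.1 -1;0 0 0 0 0 -0.3 -1;0 0 0 0 0 -0.6 -1;0 0 0 0 0 -0.8 -1;0 0 0 0 0 -0.8 -1")

```text
time: 5.6
eef_pos: [0.5313, -0.2637, 0.1847]
tcp_rot: [0.221, 0.975, -0.002, 0.004]
contact_force: [0.0, -0.9, -0.2]
opening: 0.626
finger_force: 26.9
```

```bash
python3 - <<'E'
from h import *
print(ctrl.get_state()['finger_force'],ctrl.get_state()['opening'])
go([.563,-.065,.18],-12); go([.598,.126,.18],0.9)
E
```

```text
26.918273270130157 0.6256526182877618
t 5.6 row [-0.0005  0.0014 -0.0377] [0.286 0.965 0.019] q [-0.63  0.16  1.84 -0.    1.13 -1.76] p [ 0.5313 -0.2637  0.1847]
t 5.6 row [-0.0007  0.0014 -0.0735] [0.54  1.902 0.014] q [-0.63  0.16  1.84 -0.    1.13 -1.76] p [ 0.5313 -0.2637  0.1847]
```

Call:
send_rows(moves="0 0 -0.038 0.28 0.95 0 -1;0 0 -0.038 0.28 0.95 0 -1;0 0 -0.038 0.28 0.95 0 -1;0 0 -0.038 0.28 0.95 0 -1;0 0 -0.038 0.28 0.95 0 -1;0 0 -0.038 0.28 0.95 0 -1")

```text
time: 6.35
eef_pos: [0.5605, -0.0679, 0.1787]
tcp_rot: [0.104, 0.995, -0.0, -0.001]
contact_force: [0.5, -0.8, 0.0]
opening: 0.626
finger_force: 27.0
```

```bash
python3 - <<'E'
from h import *
go([.54,.126,.18],0.9)
E
```

```text
t 6.35 row [-0.0001 -0.0002 -0.0357] [ 0.301  0.927 -0.007] q [-0.3   0.11  1.91 -0.    1.12 -1.66] p [ 0.5605 -0.0679  0.1787]
```

Call:
send_rows(moves="0 0 -0.036 0.3 0.93 -0.2 -1;0 0 -0.036 0.3 0.93 -0.2 -1;0 0 -0.036 0.3 0.93 -0.2 -1;0 0 -0.036 0.3 0.93 -0.2 -1;0 0 -0.036 0.3 0.93 -0.2 -1;0 0 -0.036 0.3 0.93 -0.2 -1;0 0 -0.036 0.3 0.93 -0.2 -1")

```text
time: 7.22
eef_pos: [0.5406, 0.1261, 0.2187]
tcp_rot: [-0.008, 1.0, -0.0, -0.001]
contact_force: [0.1, 0.1, -1.7]
opening: 0.622
finger_force: 27.2
```

```bash
python3 - <<'E'
from h import *
c=cam('wrist','w2.png')
print(ctrl.get_state()['finger_force']); go([.597,.126,.12],0.9)
E
```

```text
27.240723967552185
t 7.275 row [-0.     -0.0001  0.0001] [-0.282 -0.006  0.494] q [ 0.05  0.05  1.9  -0.    1.2  -1.54] p [0.5406 0.1264 0.2188]
```

View pics/w2.png

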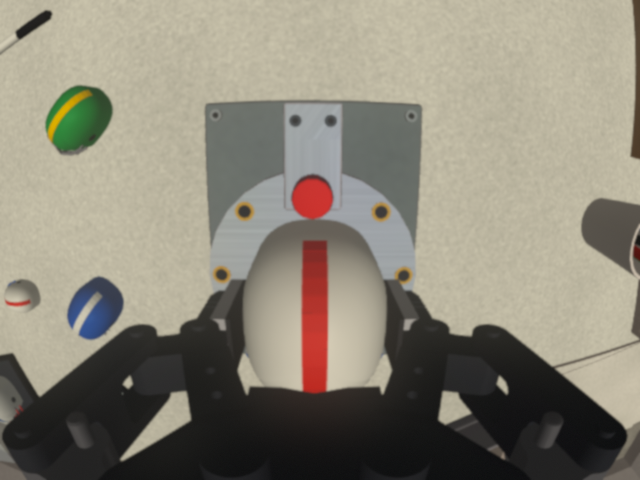

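The wrist view shows the helmet held straight (stripe at column 315). The knob is at (312,198), and the brass disc holes are at (245,211), (381,211), (222,275) and (404,274). I'll get the disc centre from the holes.

```bash
python3 - <<'E'
from h import *
c=cam('wrist')
s=ctrl.get_state(); T=s['eef_pos']
h=cv2.cvtColor(c['image'],cv2.COLOR_RGB2HSV)
m=(h[...,0]>8)&(h[...,0]<25)&(h[...,1]>120)
m[:190]=0;m[300:]=0
n,l,st,ce=cv2.connectedComponentsWithStats(cv2.morphologyEx(m.astype(np.uint8),cv2.MORPH_CLOSE,np.ones((9,9))))
for i in range(1,n):
    if st[i,4]>60: print(ce[i].round(1),st[i],onz(c,*ce[i],.038,True).round(4))
m=((h[...,0]<8)|(h[...,0]>172))&(h[...,1]>180); m[:170]=0;m[225:]=0
ys,xs=np.where(m&(np.arange(640)>280)&(np.arange(640)<345)); print('knob',xs.min(),xs.max(),ys.min(),ys.max(),onz(c,(xs.min()+xs.max())/2,(ys.min()+ys.max())/2,.116,True).round(4))
for z in (.03,.035,.04): print('helmet back rel TCP at tool z',z,(onz(c,314,220,T[2]-.02+z,True)-T).round(4))
for u,v in [(206,104),(421,104),(212,290),(415,280)]: print('plate',onz(c,u,v,.012,True).round(4))
E
```

```text
[244. 211.] [236 203  17  17 241] [0.5394 0.0663 0.038 ]
[380.3 211.5] [372 203  17  18 237] [0.5378 0.1834 0.038 ]
[220.9 274. ] [213 267  17  15 195] [0.5981 0.0426 0.038 ]
[403.  274.8] [395 268  16  15 183] [0.596  0.2086 0.038 ]
knob 293 330 180 217 [0.5141 0.1245 0.116 ]
helmet back rel TCP at tool z 0.03 [-0.0392 -0.0008  0.01  ]
helmet back rel TCP at tool z 0.035 [-0.0404 -0.0008  0.015 ]
helmet back rel TCP at tool z 0.04 [-0.0416 -0.0008  0.02  ]
plate [0.445  0.0265 0.012 ]
plate [0.4417 0.2223 0.012 ]
plate [0.6265 0.0249 0.012 ]
plate [0.612  0.2286 0.012 ]
```

The hole pairs agree: the disc centre is at (0.597, 0.1256), yaw about 0.7°, and the hole radius is 83 mm. The helmet sits about 2.5 mm behind the TCP.

Call:
send_rows(moves="0 0 0 -0.15 -0.004 0 -1;0 0 0 -0.295 -0.004 0.1 -1;0 0 0 -0.295 -0.004 0.4 -1;0 0 0 -0.295 -0.004 0.57 -1;0 0 0 -0.295 -0.004 0.57 -1;0 0 0 -0.295 -0.004 0.57 -1")

```text
time: 8.07
eef_pos: [0.6007, 0.1279, 0.1071]
tcp_rot: [-0.009, 1.0, 0.0, 0.001]
contact_force: [0.1, -0.5, -0.0]
opening: 0.626
finger_force: 27.2
```

```bash
python3 - <<'E'
from h import *
c=cam('top'); s=cam('side','s2.png')
a=cv2.resize(s['image'][150:250,250:380],None,fx=6,fy=6,interpolation=cv2.INTER_CUBIC)
cv2.imwrite('pics/crop2.png',a[:,:,::-1])
go([.5995,.1256,.0642],0.8)
E
```

```text
t 8.175 row [0.     0.0008 0.0008] [ 0.01  -0.012  0.22 ] q [ 0.04  0.3   1.83 -0.    1.01 -1.54] p [0.6013 0.1281 0.1083]
```

View pics/crop2.png

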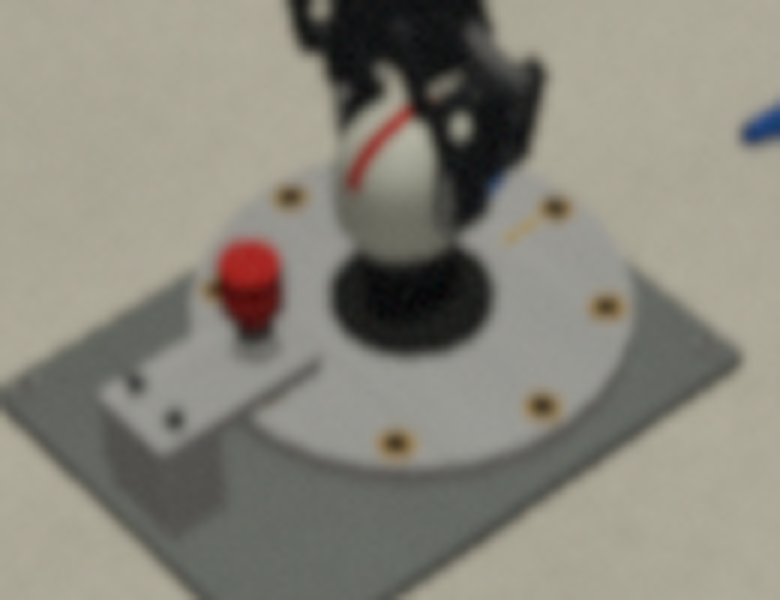

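The side crop shows the helmet held just above the black pad, over the head form at about (410,270), with its guard facing away from the red knob. Lowering it gently.

Call:
send_rows(moves="0 0 0 0.008 -0.012 0 -1;0 0 0 0.008 -0.012 0.07 -1;0 0 0 0.008 -0.012 0.12 -1;0 0 0 0.008 -0.012 0.15 -1;0 0 0 0.008 -0.012 0.15 -1;0 0 0 0.008 -0.012 0.15 -1")

```text
time: 8.93
eef_pos: [0.5981, 0.1257, 0.0755]
tcp_rot: [-0.009, 1.0, 0.0, 0.0]
contact_force: [0.2, 0.9, -0.2]
opening: 0.621
finger_force: 27.3
```

Call:
send_rows(moves="0 0 0 0 0 0.02 -1;0 0 0 0 0 0.04 -1;0 0 0 0 0 0.055 -1;0 0 0 0 0 0.055 -1;0 0 0 0 0 0.055 -1")

```text
time: 9.55
eef_pos: [0.5979, 0.1257, 0.0643]
tcp_rot: [-0.009, 1.0, -0.0, 0.0]
contact_force: [-0.5, 0.1, -1.1]
opening: 0.624
finger_force: 27.3
```

Call:
send_rows(moves="0 0 0 0 0 0.004 -1;0 0 0 0 0 0.004 -1;0 0 0 0 0 0.004 0.35;0 0 0 0 0 0.004 0.6;0 0 0 0 0 0.004 0.9;0 0 0 0 0 0.004 0.9;0 0 0 0 0 0.004 0.9")

```text
time: 10.42
eef_pos: [0.5979, 0.1257, 0.0635]
tcp_rot: [-0.009, 1.0, -0.0, 0.0]
contact_force: [-1.3, -0.7, -0.2]
opening: 0.95
finger_force: 0.0
```

Call:
send_rows(moves="0 0 0 0 0 -0.1 0.9;0 0 0 0 0 -0.3 0.9;0 0 0 0 0 -0.5 0.9;0 0 0 0 0 -0.75 0.9;0 0 0 0.43 0 -0.75 0.9;0 0 0 0.43 0 -0.75 0.9;0 0 0 0.43 0 -0.75 0.9")

```text
time: 11.3
eef_pos: [0.5111, 0.1243, 0.2151]
tcp_rot: [-0.01, 1.0, 0.0, 0.001]
contact_force: [0.5, -0.3, -0.4]
opening: 0.947
finger_force: 0.0
```

```bash
python3 - <<'E'
from h import *
c=cam('wrist','w3.png'); s=cam('side')
a=cv2.resize(s['image'][150:250,250:380],(468,360),interpolation=cv2.INTER_CUBIC)
b=cv2.resize(c['image'],(480,360))[:,80:400]
cv2.imwrite('pics/crop3.png',np.hstack([a,b])[:,:,::-1])
h=cv2.cvtColor(c['image'],cv2.COLOR_RGB2HSV)
m=((h[...,0]<8)|(h[...,0]>172))&(h[...,1]>110)&(h[...,2]>60)
n,l,st,ce=cv2.connectedComponentsWithStats(m.astype(np.uint8))
for i in range(1,n):
    if st[i,4]>150:
        ys,xs=np.where(l==i); P=np.array([onz(c,u,v,.093,True) for u,v in zip(xs,ys)])
        q=P[:,:2]-P[:,:2].mean(0); w,V=np.linalg.eigh(q.T@q); d=V[:,1]*np.sign(V[0,1]); t=q@d
        print(st[i],ce[i].round(),P.mean(0).round(4),np.degrees(np.arctan2(d[1],d[0])).round(1),t.min(),t.max())
go([.514,.1248,.103],0.8)
E
```

```text
[ 294  224   40   39 1250] [314. 243.] [0.5201 0.1246 0.093 ] 1.2 -0.013711076110322455 0.014286687032400151
[310 291  10  71 646] [314. 326.] [0.5872 0.126  0.093 ] 1.0 -0.03010408776316221 0.03282955075660041
t 11.4 row [0.     0.0005 0.0008] [-0.004  0.004  0.56 ] q [ 0.04 -0.01  1.97 -0.    1.19 -1.54] p [0.5129 0.1241 0.215 ]
```

View pics/crop3.png

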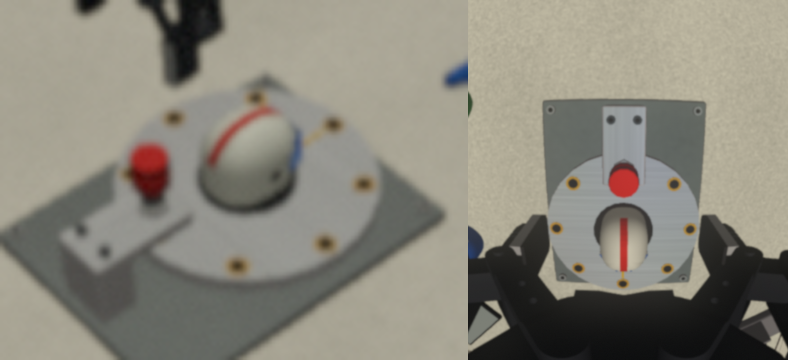

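The helmet is seated and facing the front in both views: stripe columns near 314 and heading about 1°. The black rim showing behind it in the wrist view looks wide, so I'll check the fore-aft position.

```bash
python3 - <<'E'
from h import *
c=cam('wrist'); s=cam('side')
a=cv2.resize(c['image'][220:400,220:410],None,fx=2.2,fy=2.2,interpolation=cv2.INTER_CUBIC)
b=cv2.resize(s['image'][165:220,295:345],None,fx=7,fy=7,interpolation=cv2.INTER_CUBIC)
o=np.zeros((400,780,3),np.uint8); o[:a.shape[0],:a.shape[1]]=a; o[:b.shape[0],425:425+b.shape[1]]=b
cv2.imwrite('pics/crop4.png',o[:,:,::-1])
print([int(x) for x in c['image'][262:300,300,1]])
for v in (268,272,276,280,284,288,292): print(v,[onz(c,300,v,z,True)[0].round(4) for z in (.043,.053,.063,.073,.083)])
E
```

```text
[161, 159, 156, 156, 156, 156, 154, 143, 116, 82, 59, 53, 54, 63, 77, 87, 92, 93, 92, 93, 93, 93, 93, 94, 94, 95, 97, 99, 102, 103, 107, 110, 113, 117, 121, 124, 128, 131]
268 [np.float64(0.5601), np.float64(0.5563), np.float64(0.5524), np.float64(0.5486), np.float64(0.5448)]
272 [np.float64(0.5638), np.float64(0.5599), np.float64(0.5559), np.float64(0.552), np.float64(0.548)]
276 [np.float64(0.5676), np.float64(0.5635), np.float64(0.5594), np.float64(0.5553), np.float64(0.5512)]
280 [np.float64(0.5713), np.float64(0.5671), np.float64(0.5629), np.float64(0.5587), np.float64(0.5545)]
284 [np.float64(0.5752), np.float64(0.5708), np.float64(0.5665), np.float64(0.5622), np.float64(0.5578)]
288 [np.float64(0.579), np.float64(0.5745), np.float64(0.5701), np.float64(0.5656), np.float64(0.5612)]
292 [np.float64(0.5829), np.float64(0.5783), np.float64(0.5737), np.float64(0.5691), np.float64(0.5645)]
```

View pics/crop4.png

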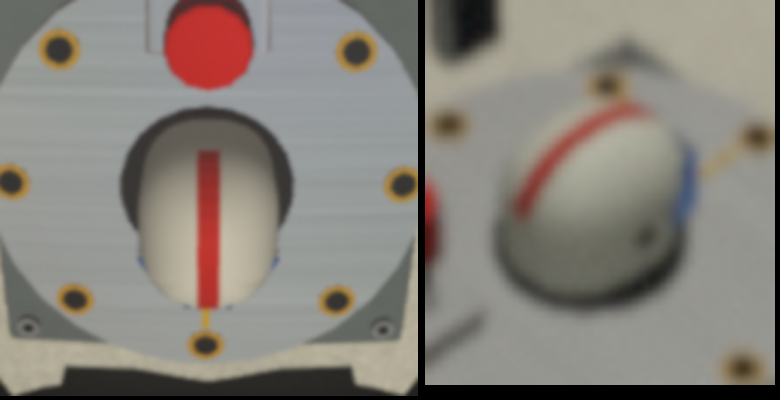

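The crop shows the helmet nested on the pad. Its back rim is within 2–3 mm of the pad's back edge, and the centre works out at x≈0.599 against the seat at 0.597. Seating is good, so on to the knob.

Call:
send_rows(moves="0 0 0 -0.004 0.003 0.2 0.9;0 0 0 -0.004 0.003 0.4 0.9;0 0 0 -0.004 0.003 0.54 0.9;0 0 0 -0.004 0.003 0.58 0.9;0 0 0 -0.004 0.003 0.58 0.9;0 0 0 -0.004 0.003 0.58 0.9")

```text
time: 12.25
eef_pos: [0.5141, 0.1247, 0.0991]
tcp_rot: [-0.009, 1.0, 0.0, 0.001]
contact_force: [0.2, -0.5, -0.7]
opening: 0.951
finger_force: 0.0
```

Call:
send_rows(moves="0 0 0 0 0 0 0;0 0 0 0 0 0 -0.2;0 0 0 0 0 0 -0.35;0 0 0 0 0 0 -1;0 0 0 0 0 0 -1;0 0 0 0 0 0 -1;0 0 0 0 0 0 -1", newtons=90)

```text
time: 13.12
eef_pos: [0.5129, 0.1242, 0.0983]
tcp_rot: [-0.01, 1.0, -0.001, 0.0]
contact_force: [-2.2, -3.9, 6.1]
opening: 0.296
finger_force: 88.2
```

Call:
send_rows(moves="0 0 0 0 0 -0.02 -1;0 0 0 0 0 -0.04 -1;0 0 0 0 0 -0.06 -1;0 0 0 0 0 -0.07 -1;0 0 0 0 0 -0.075 -1;0 0 0 0 0 -0.075 -1;0 0 0 0 0 -0.075 -1")

```text
time: 14.0
eef_pos: [0.5126, 0.1242, 0.1093]
tcp_rot: [-0.009, 1.0, -0.0, 0.001]
contact_force: [9.2, -2.2, -15.9]
opening: 0.287
finger_force: 89.0
```

Call:
send_rows(moves="0 0 0 0 0 -0.015 -1;0 0 0 0 0 -0.025 -1;0 0 0 0 0 -0.025 -1;0 0 0 0 0 -0.025 -1")

```text
time: 14.5
eef_pos: [0.5126, 0.1242, 0.1137]
tcp_rot: [-0.009, 1.0, -0.0, 0.001]
contact_force: [9.9, -1.5, -18.6]
opening: 0.29
finger_force: 89.2
```

Call:
send_rows(moves="0 0 0 0 0 -0.01 -1;0 0 0 0 0 -0.015 -1;0 0 0 0 0 -0.015 -1;0 0 0 0 0 -0.015 -1")

```text
time: 15.0
eef_pos: [0.5124, 0.1241, 0.1145]
tcp_rot: [-0.009, 1.0, -0.0, 0.001]
contact_force: [14.9, -1.3, -29.0]
opening: 0.291
finger_force: 90.0
```

The force jumped at 16.2 mm of travel, so the plunger is at its hard stop. I'll hold, then check the knob height, disc and helmet.

Call:
send_rows(moves="0 0 0 0 0 0 -1;0 0 0 0 0 0 -1;0 0 0 0 0 0 -1;0 0 0 0 0 0 -1;0 0 0 0 0 0 -1;0 0 0 0 0 0 -1;0 0 0 0 0 0 -1;0 0 0 0 0 0 -1")

```text
time: 16.0
eef_pos: [0.5124, 0.1241, 0.1145]
tcp_rot: [-0.009, 1.0, -0.0, 0.001]
contact_force: [15.6, 0.1, -27.6]
opening: 0.289
finger_force: 90.0
```

```bash
python3 - <<'E'
from h import *
c=cam('wrist'); s=cam('side')
a=cv2.resize(c['image'],(480,360)); b=cv2.resize(s['image'][165:220,265:345],(320,220),interpolation=cv2.INTER_CUBIC)
o=np.zeros((360,800,3),np.uint8); o[:,:480]=a; o[:220,480:]=b
cv2.imwrite('pics/fin.png',o[:,:,::-1]); st=ctrl.get_state(); print(st['eef_pos'],st['contact_force'],st['finger_force'])
E
```

```text
[0.51243788 0.12413463 0.11450733] [ 15.6662806   -1.21117333 -28.93630168] 89.96133685112
```

View pics/fin.png

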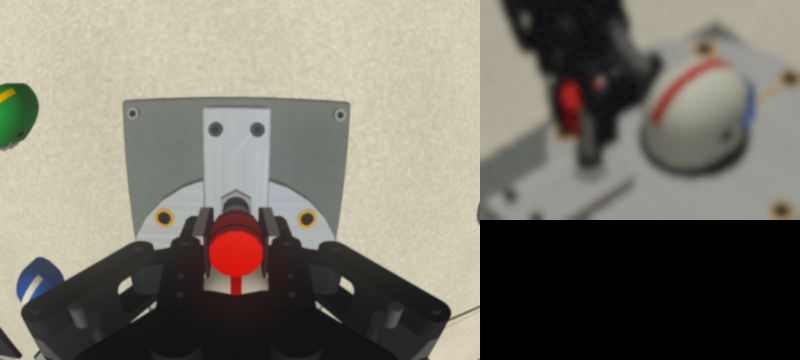

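The knob at (236,252) is held high, the disc holes at (165,218) and (307,218) are still symmetric, and the helmet is unmoved at (700,115).

```bash
python3 -c "
from h import *
print(ctrl.sign_off())"
```

```text
the job is handed in; nothing more can be done
None
```

I seated the white helmet on the head form with its guard facing away from the plunger (heading about 1°, centre about 2 mm off the seat) and released it, then handed in at about 16 s while still holding the plunger knob at its stop (about 16 mm up); sign-off returned no verdict.

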